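Sort the loose bench parts into their trays

ROBOT

A 6-joint arm with a two-finger parallel gripper is mounted at the origin on a cart in front of the work surface, level with it; the furniture and walls round the work are solid. World frame = base frame: x ahead of the robot, y to its left, z up, the work surface at z = 0. Lengths are in mm, angles in rad, forces in N, time in s.
With the tool pointing down it reaches from about 325 to 775 mm from the base axis. Payload 5.5 kg.
Tool frame: the origin (TCP) lies where the fingers leave the gripper's body, on its centre line; the fingertips stand 80 mm ahead of it and the grasp point (between the pads) lies 61 mm ahead of it; z points along the fingers, y is the direction in which the jaws open and shut (so a half turn about z gives the same grasp; the last joint's range is limited). The gripper opens to 88 mm and grips with 3 to 60 N. Pads are 20 mm wide; open, the fingers measure 115 mm over their backs; the gripper's body (75 mm by 178 mm) begins 61 mm behind the grasp point.
Start: joints at [-1.34, 0.091, 1.231, -0, 1.82, -0.057], TCP at [170.305, -575.337, 302.631] pointing down, gripper open.
Joint ranges: [-2.87, 2.87], [-0.86, 2.18], [0.17, 2.46], [-1.51, 4.65], [0.06, 2.69], [-2.65, 2.65]. Speed limits (rad/s): [2.57, 2.57, 3.01, 3.14, 3.14, 3.14].

INTERFACE

Orientations are given as a unit quaternion [w, x, y, z].
In Python, from workcell import manip gives the robot as it stands.
- The arm moves only by the shell command python3 -m crank 'ROWS' [FORCE]. ROWS is JSON, a list of rows, each a list of 5 numbers: the finger opening in m, from 0 to 0.0878, then the shift along the tool's x, y, z in m, then the turn about the tool's z in rad. A call has 1 to 12 rows; each row is the pose to reach, as a shift and turn from the pose commanded when the call began, along the tool's axes at that moment; what a row does not reach only later rows make up. A row lasts 1/8 s, in which the tool goes at most 62.5 mm and 10.7 degrees, less where a joint would pass 70% of its speed; a pose out of reach is approached as far as the arm can. A call with a gripper value outside its range is refused whole. The fingers move at their own pace and stop on an object; FORCE is the grip in N (left out, the last holds). Time passes only in rows, so rows that repeat a pose let the fingers close. It gives the time, the measured TCP pose, the force and the opening at its end, in the units of the state.
- manip.read_state(): the state, without advancing time (a new reading comes with each control period).
- manip.capture(name): name is "scene" or "side" or "wrist"; returns a dict with "frame" (384x512x3 uint8, blue, green, red), "z_map" (384x512 float32, mm along the optical axis (not along the pixel's ray), 0 where there is no reading), "camera_matrix" (3x3 intrinsics, pixels), "R" (3x3) and "t" (3): a world point X has camera coordinates R X + t. Camera axes: x right, y down, z forward; pixel columns grow to the right and rows downward; lengths in mm; the calibration is good to about 2 mm. A picture is of the moment at which its call begins.
- manip.finish_job(): hands the job in, once; it reports no verdict.
Trained networks look in a picture, given as the dict that the camera call returned (one of the last four; its "shot" number tells which), for a name from the list of things; names that differ only in an ending like _2 or _b are one class to them, and where a whole thing is asked for, a point or a joint stands for the part that bears it (a point fixed in the world has none). Each returns a list of dicts, best first, with "conf" (0 to 1); they miss things now and then, are a little off and sometimes report something else, mostly with a low value. They report only what shows in the picture. A call takes as long as a camera call. They do not tell look-alikes from the thing itself.
- manip.cut_out(label, picture): "mask" (384x512 bool, what is visible of it) and "bbox" ([left, top, right, bottom] in pixels, round what is visible of it).
- manip.landmark_of(label, picture): "position" ([column, row] in pixels: a listed point, or the origin of a listed thing).
The state is a dict: "time_s": time; "q": joint angles; "dq": joint speeds; "joint_efforts": joint torques, N m; "tcp_pos": TCP position; "eef_rot": TCP orientation; "force": force on the tool from outside, world axes, zero at the start; "wrist_torque": the same for the moment, N m; "grip_width": finger opening in mm.
Only numpy, scipy, OpenCV 4.12 (cv2) and the standard library are available. Lean on these libraries where they do the work, as an engineer would, in place of code of your own. Each camera call takes 0.05 s, during which the arm holds its last target.

TASK

Sort the loose parts in front of you: lay the two brass weights in the wooden tray that already holds a brass weight, and the two black banana plugs in the grey tray that already holds a plug, one to each free bay and flat on its floor, and stand the copper bobbin upright on the floor of the green bin. Leave the eraser and the white film can where they are.

Things in the scene. Friction and masses are not known exactly. Their poses are not given: they have to be found in the camera images.
- weight_large: Slotted brass weight, a flat disc 33 mm across, 10 mm high, about 50 g, lying flat on the table. Origin: centre of the underside, z up.
- weight_small: Slotted brass weight, a flat disc 30 mm across, 8 mm high, about 35 g, lying flat on the table. Origin: centre of the underside, z up. Either weight may go in either free bay of the wooden tray.
- plug_a: Black banana plug lying flat, 52 mm long along its y, 11 mm high: a sleeve 12 mm wide and 11 mm high from y = -26 to +8 mm (grip it across x at about y = -9 mm) and a 4 mm brass pin from y = +8 to +26 mm. Origin: underside, middle of its length. About 20 g. The two plugs are alike and interchangeable.
- plug_b: Black banana plug lying flat, 52 mm long along its y, 11 mm high: a sleeve 12 mm wide and 11 mm high from y = -26 to +8 mm (grip it across x at about y = -9 mm) and a 4 mm brass pin from y = +8 to +26 mm. Origin: underside, middle of its length. About 20 g. The two plugs are alike and interchangeable.
- bobbin: Copper-wound bobbin with black round flanges, 31 mm across, 24 mm high, core 27 mm across, standing upright, about 50 g. Origin: centre of the underside, z along its axis.
- weight_tray: Low wooden tray for the brass weights, fixed. 92 (x) x 184 (y) mm; rims and partitions 10 mm high, 4 and 3 mm thick; bay floors 4 mm above the table. Bays side by side along y: a narrow one at y = -67 mm with a 27 mm brass weight fixed in it, and two free ones, each 84 (x) x 64 (y) mm inside, centred at (0, -10) and (0, +57) mm. Origin: centre of underside; z up.
- plug_tray: Low grey tray for the plugs, fixed. 92 (x) x 184 (y) mm; rims and partitions 10 mm high, 4 and 3 mm thick; bay floors 4 mm above the table. Bays side by side along y: a narrow one at y = -67 mm with a black plug fixed in it, and two free ones, each 84 (x) x 64 (y) mm inside, centred at (0, -10) and (0, +57) mm. Origin: centre of underside; z up.
- parts_bin: Green open-topped bin for the bobbin, fixed to the table: 148 (x) x 111 (y) mm; side walls (y = -50 and +50 mm) and back wall (x = +67 mm) 62 mm high, front wall (x = -68 mm) 30 mm high. The inner floor, 130 (x) x 94 (y) mm, is 3 mm above the table. Origin: centre of the underside; z up; x away from the robot, turned up to 0.2 rad.
- eraser: Eraser with blue sleeve, 20 (x) x 42 (y) x 12 mm, loose among the parts; not to be moved. Origin: centre of the underside.
- film_can: White capped canister lying on its side, 32 (x) x 50 (y, its axis) x 32 mm, loose among the parts; not to be moved. Origin: centre of the underside.
There are look-alikes about, which are no part of the job. What is shaped like the weight_small but pink or red is not meant.

How it is judged:
By the outcome, as a careful person would: the job done as asked, in the order asked, and still so for the second after the job is handed in, with the robot touching nothing.
It also fails if it takes over 128 s, if anything falls off the work surface, if the arm or the gripper's body presses on something with over 40 N, if the wrist force passes 120 N, or if a joint passes its speed limit or range.

## Working session

There is one attempt and no reset: what is moved stays moved. The work goes in short steps, Python scripts to look and compute and a shell command to move; the robot and the scene stay as the last step left them, time stands still between calls to the robot, and variables do not carry over. Pictures are saved under pics/ and viewed, and the job is handed in when it is done.

```bash
mkdir -p pics; ls
python3 - <<'E'
from workcell import manip
import cv2
s=manip.read_state();print({k:s[k] for k in('time_s','tcp_pos','eef_rot','grip_width','force')})
for n in('scene','side','wrist'):
    p=manip.capture(n);cv2.imwrite(f'pics/{n}0.png',p['frame']);print(n,p['camera_matrix'],p['R'],p['t'])
E
```

```text
pics
{'time_s': 0.0, 'tcp_pos': array([ 170.27876937, -575.18780656,  301.48667812]), 'eef_rot': array([-9.81036188e-04,  9.89662661e-01,  1.43411448e-01, -1.06049305e-04]), 'grip_width': 87.93929344253503, 'force': array([ 0.51093242, -0.61759381,  0.3045181 ])}
scene [[429.40423828   0.         255.1038061 ]
 [  0.         429.40423828 194.56747989]
 [  0.           0.           1.        ]] [[-0.62744936 -0.77835237 -0.02179204]
 [-0.41620362  0.35890259 -0.83544208]
 [ 0.65808954 -0.51512768 -0.54914627]] [333.1516141  204.50604592 711.52316751]
side [[460.16423781   0.         259.94294599]
 [  0.         460.16423781 180.37640385]
 [  0.           0.           1.        ]] [[ 0.94738015 -0.3199055   0.01145948]
 [-0.18332011 -0.57154225 -0.79983323]
 [ 0.26242062  0.75564537 -0.6001129 ]] [-448.56357237  125.26393264 1035.56094241]
wrist [[269.46670178   0.         255.4669662 ]
 [  0.         269.46670178 188.21695142]
 [  0.           0.           1.        ]] [[ 0.28271383 -0.95920183 -0.00217673]
 [-0.91957943 -0.27167969  0.28383764]
 [-0.27284896 -0.07824315 -0.95886988]] [-599.6105939   -34.48949376  392.0341115 ]
```

View pics/scene0.png

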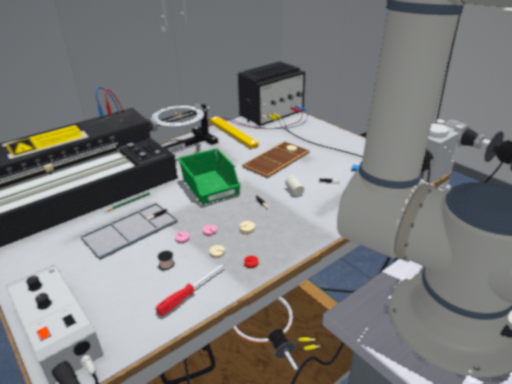

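View pics/side0.png

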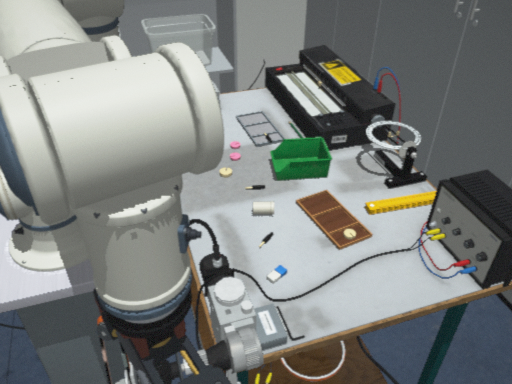

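View pics/wrist0.png

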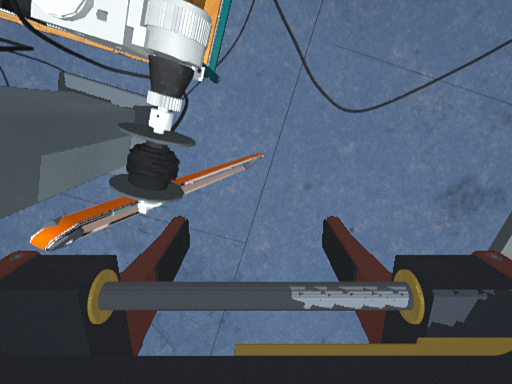

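The scene view shows yellow weights near (247,227) and (217,251), plugs near (262,202) and (328,181), and the bobbin at (165,260). The wooden tray is near (277,159), the grey tray near (130,230), the bin near (208,178), and the look-alikes are pink and red. Next I'll measure their positions.

```bash
cat > h.py <<'E'
from workcell import manip
import numpy as np, cv2
from scipy.spatial.transform import Rotation as Ro
def ray_plane(p,uv,z):
    K,R,t=p['camera_matrix'],p['R'],p['t']
    d=R.T@np.linalg.solve(K,[uv[0],uv[1],1.]);c=-R.T@t
    return c+d*(z-c[2])/d[2]
def cloud(p,mask):
    v,u=np.nonzero(mask&(p['z_map']>0));z=p['z_map'][v,u]
    X=np.linalg.solve(p['camera_matrix'],np.array([u*z,v*z,z]))
    return ((X.T-p['t'])@p['R']),u,v
def proj(p,X):
    x=p['camera_matrix']@(p['R']@np.asarray(X,float)+p['t']);return x[:2]/x[2]
def tcp():
    s=manip.read_state();w,x,y,z=s['eef_rot'];return s,s['tcp_pos'],Ro.from_quat([x,y,z,w]).as_matrix()
def where(X):  # world target TCP point -> tool shift mm
    s,p,R=tcp();return R.T@(np.asarray(X)-p)
E
python3 - <<'E'
from h import *
np.set_printoptions(precision=1,suppress=True)
L=['weight_large','weight_small','plug_a','bobbin','weight_tray','plug_tray','parts_bin','eraser','film_can']
for n in('scene','side'):
    p=manip.capture(n);print(n)
    for l in L:
        for d in manip.cut_out(l,p):
            P,u,v=cloud(p,d['mask']);
            if len(P)<3: print(l,d['conf'],'few');continue
            print(l,round(d['conf'],2),d['bbox'],len(P),'med',np.median(P,0),'lo',np.percentile(P,3,0),'hi',np.percentile(P,97,0), p['frame'][v,u].mean(0))
E
```

```text
scene
weight_large 0.69 [240.9, 218.0, 252.8, 235.6] 158 med [410.5 119.1   8.7] lo [398.8 104.2  -0.3] hi [427.6 132.1  11.1] [166.5 197.9 207. ]
weight_large 0.68 [243.1, 140.2, 310.9, 176.9] 1324 med [ 604.5 -130.8    3.6] lo [ 553.3 -225.4   -1.6] hi [658.6 -45.   10. ] [ 81.4 106.9 140.6]
weight_small 0.72 [210.8, 247.5, 225.3, 258.1] 148 med [389.9 212.    6.6] lo [378.3 199.    0.3] hi [405.9 223.9   8.9] [171.1 202.7 212. ]
weight_small 0.7 [246.5, 255.9, 260.5, 268.2] 143 med [321.7 177.4   7.1] lo [310.4 165.3   2.4] hi [335.7 189.7   9.1] [ 52.5  54.9 201. ]
weight_small 0.69 [175.6, 232.5, 191.2, 245.0] 153 med [473.3 240.7   6.6] lo [462.6 223.9  -1.5] hi [491.4 253.6   8.7] [179.9 154.6 211.7]
weight_small 0.69 [201.9, 223.5, 214.8, 235.1] 140 med [458.  183.8   6.5] lo [446.  167.3  -2.3] hi [483.1 196.3   8.8] [178.7 152.2 213.3]
bobbin 0.52 [157.2, 249.0, 172.6, 271.3] 309 med [422.2 306.6  17.3] lo [413.7 289.2  -1.9] hi [451.6 318.1  24.7] [101.4 101.8 106.9]
weight_tray 0.85 [242.0, 140.5, 311.2, 180.0] 1289 med [ 604.7 -131.5    3.7] lo [ 553.3 -226.1   -0.7] hi 
[... 1589 characters left out ...]
_tray 0.76 [233.5, 110.3, 285.7, 145.0] 1048 med [572.7 304.    4.9] lo [527.6 219.3  -0. ] hi [619.2 400.9  11.9] [151.8 148.6 144.1]
plug_tray 0.4 [268.3, 265.1, 285.5, 283.5] 210 med [ 420.5 -263.7   10.3] lo [ 400.6 -276.4   -0.6] hi [ 441.8 -246.6   13.7] [203.5 179.3 152.1]
parts_bin 0.84 [270.9, 135.3, 332.7, 180.2] 2206 med [616.3  97.8  30.3] lo [540.3  18.4   1.7] hi [682.8 138.9  63.3] [ 54.9 103.5  32.3]
eraser 0.64 [267.9, 265.3, 288.0, 284.8] 179 med [ 421.1 -264.    10.4] lo [ 401.9 -276.7    2.6] hi [ 440.  -248.3   13.8] [206.7 180.1 150.3]
film_can 0.84 [253.0, 199.5, 276.0, 213.3] 247 med [457.2 -73.5  25.3] lo [433.9 -84.5  10.9] hi [478.4 -57.5  31.7] [186.2 197.2 196.8]
```

Run:
```python
from h import *
np.set_printoptions(precision=1,suppress=True)
pics={n:manip.capture(n) for n in('scene','side')}
p=pics['scene']
def top(lab,n,lo,hi,which=None):
    for d in manip.cut_out(lab,pics[n]):
        if d['conf']<.4: continue
        P,u,v=cloud(pics[n],d['mask'])
        m=(P[:,2]>lo)&(P[:,2]<hi);Q=P[m]
        if len(Q)<8: continue
        r=cv2.minAreaRect(Q[:,:2].astype(np.float32));
        print(lab,n,d['bbox'],len(Q),'mean',Q.mean(0),'bbox mid',(np.percentile(Q,2,0)+np.percentile(Q,98,0))/2,'rect',np.round(r[0],1),np.round(r[1],1),r[2])
top('weight_large','scene',8,14);top('weight_small','scene',6,12);top('bobbin','scene',20,28)
top('weight_tray','scene',-2,14);top('weight_tray','side',-2,14)
top('plug_tray','scene',-2,14);top('plug_tray','side',-2,14)
top('parts_bin','scene',55,70);top('parts_bin','side',55,70)
top('weight_large','side',8,14)
top('film_can','side',-2,40);top('eraser','side',-2,40)
for n in pics:
    q=pics[n]; g=q['frame'].max(2)
    P,u,v=cloud(q,np.ones_like(g,bool))
    for c,rad in(((440,-160),40),((475,55),60)):
        m=(np.hypot(P[:,0]-c[0],P[:,1]-c[1])<rad)&(P[:,2]>3)&(P[:,2]<18)
        Q=P[m];col=q['frame'][v[m],u[m]]
        print(n,c,len(Q),Q.mean(0) if len(Q) else '')
        if len(Q)>5:
            r=cv2.minAreaRect(Q[:,:2].astype(np.float32));print(r)
            D=Q[col.max(1)<90];print('dark',len(D),D.mean(0))
            mu=Q[:,:2].mean(0);w,V=np.linalg.eigh(np.cov((Q[:,:2]).T));print(V[:,1],w**.5)
for n,b in(('scene',(140,190,350,280)),('side',(210,130,300,295)),('scene',(75,140,320,270))):
    a=pics[n]['frame'][b[1]:b[3],b[0]:b[2]];f=min(800/a.shape[1],600/a.shape[0]);f=int(f)
    cv2.imwrite(f'pics/c{n}{b[0]}.png',cv2.resize(a,None,fx=f,fy=f,interpolation=cv2.INTER_CUBIC))
    print(n,b,f)
```

```text
weight_large scene [241.6, 220.0, 252.4, 232.9] 108 mean [414.2 116.3   9.4] bbox mid [414.1 116.5   9.6] rect [414.1 116.3] [29.5 33.3] 64.50540161132812
weight_large scene [210.3, 247.5, 223.8, 256.4] 28 mean [390.  209.2   8.7] bbox mid [391.5 210.6   8.9] rect [390.7 210.1] [24.7 26.5] 81.38836669921875
weight_small scene [244.4, 252.9, 261.3, 267.5] 114 mean [324.5 176.2   7.5] bbox mid [324.3 176.2   7.7] rect [325.4 175.7] [27.5 29.6] 48.070838928222656
weight_small scene [210.3, 247.3, 225.8, 257.0] 103 mean [392.1 209.6   7.4] bbox mid [391.3 210.3   7.7] rect [392.3 209.8] [28.  28.9] 9.231826782226562
weight_small scene [201.9, 225.5, 217.3, 236.1] 77 mean [458.3 182.3   7.7] bbox mid [457.6 182.7   8.2] rect [458.4 181.8] [25.6 28.5] 58.026668548583984
bobbin scene [157.1, 250.0, 173.4, 269.0] 148 mean [427.3 304.1  23.2] bbox mid [428.6 304.   23. ] rect [428.2 303.6] [30.7 29.1] 18.431283950805664
weight_tray scene [243.0, 141.2, 311.6, 178.6] 1223 mean [ 605.  -131.7    4.4] bbox mid [ 605.  -135.1    5.7] rect [ 607.  -136.3] [ 96.6 188. ] 9.429888725280762
weight_tra
[... 1243 characters left out ...]
  6.1]
[-0.8 -0.6] [ 2.6 12.8]
scene (475, 55) 62 [483.6  35.    8.1]
((493.7955017089844, 36.724876403808594), (93.52965545654297, 28.374900817871094), 19.8997745513916)
dark 23 [479.7  33.8   7.1]
[-1.  -0.3] [ 6.8 28.8]
side (440, -160) 73 [ 434.1 -158.8    8.2]
((433.7137756347656, -157.16993713378906), (59.49481964111328, 13.569647789001465), 25.8530216217041)
dark 36 [ 438.9 -156.3    9.1]
[-0.8 -0.6] [ 2.8 14. ]
side (475, 55) 78 [474.2  33.2   7.7]
((484.16583251953125, 54.48426055908203), (96.12529754638672, 62.400291442871094), 28.337926864624023)
dark 47 [483.9  28.9   8.4]
[-1.  -0.1] [13.2 20.7]
scene (140, 190, 350, 280) 3
side (210, 130, 300, 295) 3
scene (75, 140, 320, 270) 3
```

```bash
ls pics
```

```text
cscene140.png
cscene75.png
cside210.png
scene0.png
side0.png
wrist0.png
```

View pics/cscene140.png

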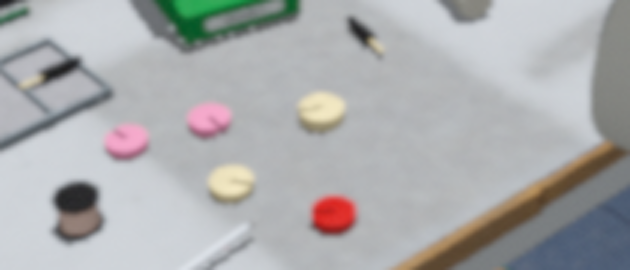

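View pics/cside210.png

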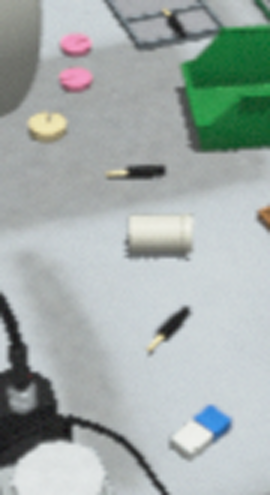

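View pics/cscene75.png

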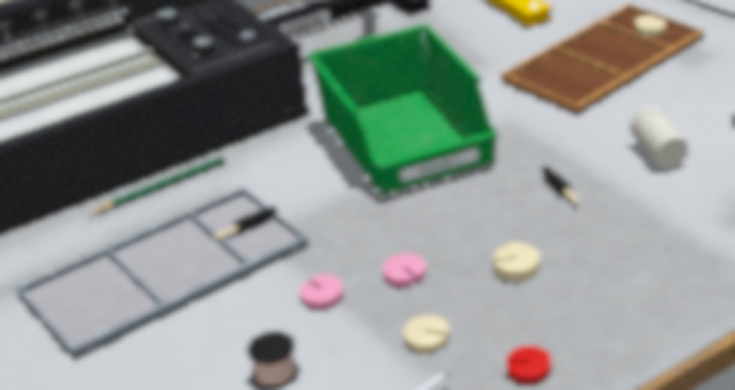

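Run:
```python
from h import *
np.set_printoptions(precision=1,suppress=True)
pics={n:manip.capture(n) for n in('scene','side','wrist')}
for n,b in(('side',(205,270,285,345)),('side',(200,355,260,380)),('scene',(430,120,470,150)),('wrist',(60,0,210,90))):
    m=np.zeros((384,512),bool);m[b[1]:b[3],b[0]:b[2]]=1
    P,u,v=cloud(pics[n],m)
    print(n,b,np.percentile(P,[2,25,50,75,98],axis=0).tolist())
    Q=P[P[:,2]>20]
    if len(Q):print(' >20:',Q.min(0),Q.max(0))
w=pics['wrist'];c=-w['R'].T@w['t'];s,p,R=tcp();print('cam in tool',R.T@(c-p),'axes in tool',w['R']@R)
# bin: points classification
for n in('scene','side'):
    q=pics[n];d=manip.cut_out('parts_bin',q)[0];P,u,v=cloud(q,d['mask']);
    f=P[(P[:,2]>-1)&(P[:,2]<7)];print('floor',len(f),cv2.minAreaRect(f[:,:2].astype(np.float32)))
    h=P[(P[:,2]>56)];print('rim',len(h))
    print('bin all',cv2.minAreaRect(P[P[:,2]>10][:,:2].astype(np.float32)))
    # right wall line fit
    for lo,hi,nm in((10,75,'low y'),(76,145,'hi y')):
        k=h[(h[:,1]>lo)&(h[:,1]<hi)&(h[:,0]<665)]
        if len(k)>8: print(nm,len(k),np.polyfit(k[:,0],k[:,1],1),k.mean(0))
    k=h[h[:,0]>670]
    if len(k)>8: print('back',len(k),np.polyfit(k[:,1],k[:,0],1),k.mean(0))
# tray yaw by dark/rim lines: z 8-13 pts
for l in('weight_tray','plug_tray'):
  for n in('scene','side'):
    d=manip.cut_out(l,pics[n])[0];cs,_=cv2.findContours(d['mask'].astype(np.uint8),0,2);cn=max(cs,key=cv2.contourArea)
    G=np.array([ray_plane(pics[n],a,9.)[:2] for a in cn[:,0]],np.float32);print(l,n,cv2.minAreaRect(G))
```

```text
side (205, 270, 285, 345) [[262.4915112621875, -462.54415675016213, -15.58211302862326], [281.56247102016835, -407.1147058622053, 2.3204678446377702], [311.28408914769835, -369.3746401961561, 70.4239651730567], [367.8415851768747, -307.82340985633306, 114.81333203545375], [420.9705606194175, -224.11843011599777, 133.09246277862277]]
 >20: [ 249.6 -473.1   20. ] [ 385.6 -276.4  135.3]
side (200, 355, 260, 380) [[203.06590139236633, -636.465042622766, -626.3536725351871], [221.76529542307327, -609.6575483926545, 84.004852730148], [266.5059578164913, -480.59803044139767, 103.40423314615462], [291.73200175042155, -463.31471397475457, 326.0359760009716], [436.02743633061783, -92.28714726447458, 346.08722417328454]]
 >20: [ 200.3 -640.4   22.5] [ 307.6 -441.6  347.2]
scene (430, 120, 470, 150) [[217.8528095245495, -1827.9967700413702, -619.7507964957086], [263.9905556193092, -444.92546069070806, 91.58242096039821], [272.9197131395922, -408.53865825264245, 110.13867170286352], [291.01909805316507, -360.2772727693266, 118.79318344052393], [983.907620982534, -276.2498817593005, 163.0234695523
[... 1016 characters left out ...]
ll ((609.716552734375, 80.05964660644531), (119.20618438720703, 147.40357971191406), 77.40904998779297)
low y 105 [ -0.2 153. ] [613.6  25.4  60.8]
hi y 84 [ -0.2 261.9] [624.  129.6  60.5]
back 85 [  0.1 671.2] [679.   84.4  61.2]
weight_tray scene ((599.218994140625, -135.203857421875), (100.998046875, 193.23345947265625), 9.014530181884766)
weight_tray side ((603.8878173828125, -138.70523071289062), (99.74939727783203, 191.10626220703125), 8.970553398132324)
plug_tray scene ((570.397216796875, 310.9375305175781), (105.00249481201172, 189.93003845214844), 2.5881381034851074)
plug_tray side ((574.4926147460938, 305.2431335449219), (99.19751739501953, 201.37588500976562), 2.3031113147735596)
```

```bash
python3 -m crank '[[0.06,0.03,-0.042,0,0],[0.06,0.066,-0.091,0,0],[0.06,0.102,-0.141,0,0],[0.06,0.138,-0.190,0,0],[0.06,0.173,-0.240,0,0],[0.06,0.209,-0.289,0,0],[0.06,0.245,-0.339,0,0],[0.06,0.281,-0.388,0.01,0],[0.06,0.316,-0.437,0.02,0],[0.06,0.352,-0.487,0.03,0],[0.06,0.39,-0.54,0.045,0],[0.06,0.429,-0.593,0.06,0]]' 25
python3 - <<'E'
from h import *
p=manip.capture('wrist');cv2.imwrite('pics/w1.png',p['frame']);s,t,R=tcp();print(s['time_s'],t,R,s['q'])
for l in('weight_large','weight_small','plug_a','bobbin'):
    for d in manip.cut_out(l,p):
        P,u,v=cloud(p,d['mask'])
        if len(P)<10: continue
        z=np.percentile(P[:,2],90);Q=P[P[:,2]>z-3];c,r=cv2.minEnclosingCircle(Q[:,:2].astype(np.float32))
        print(l,round(d['conf'],2),d['bbox'],z,np.round(Q.mean(0),1),np.round(c,1),r,p['frame'][v,u].mean(0).astype(int))
E
```

```text
time_s: 3.8
tcp_pos: [410.5, 108.6, 244.8]
eef_rot: [0.0, 0.99, 0.144, 0.001]
force: [0.6, -0.4, 0.1]
grip_width: 60.4
3.85 [410.71822018 114.30638756 241.71405648] [[ 9.57144245e-01  2.89602866e-01 -2.25284101e-03]
 [ 2.89610084e-01 -9.57135586e-01  4.17960966e-03]
 [-9.45847362e-04 -4.65293480e-03 -9.99988728e-01]] [ 0.18873371 -0.38958205  1.77240173  0.00461053  1.76019971  1.46657747]
weight_large 0.91 [236.0, 155.7, 263.0, 182.4] 12.18610991901117 [414.3 115.1  11.3] [414.3 115.4] 16.541749954223633 [68 92 97]
weight_small 0.93 [143.5, 72.7, 176.5, 103.6] 10.221241086243426 [476.3 238.9   9.3] [476.5 239.1] 15.12957763671875 [162 124 213]
weight_small 0.9 [156.6, 152.9, 185.3, 177.6] 10.188643200626958 [393.2 208.7   9.3] [392.4 208.6] 15.129897117614746 [67 90 95]
weight_small 0.73 [195.3, 101.5, 220.1, 128.6] 10.147808812747401 [460.6 181.3   9.3] [459.5 181.6] 15.024703025817871 [170 131 221]
weight_small 0.62 [173.6, 211.0, 197.3, 236.0] 10.281239572742912 [328.  177.4  14.1] [360.  162.3] 52.35793685913086 [ 18  21 168]
plug_a 0.74 [322.2, 128.6, 347.3, 167.6] 12.07611190094551 [475.4  28.1  11. ] [471.5  28.5] 22.069869995117188 [44 51 51]
plug_a 0.68 [453.9, 198.8, 466.8, 233.4] 11.737064110789106 [ 437.1 -154.6   10.7] [ 433.2 -158.9] 24.19208526611328 [35 39 39]
bobbin 0.95 [74.2, 102.0, 114.2, 130.8] 25.86141525927903 [428.4 303.   25.1] [428.1 303.4] 15.938257217407227 [36 36 38]
bobbin 0.19 [320.8, 129.4, 348.7, 167.8] 12.071224180595815 [475.3  28.2  11. ] [471.5  28.5] 22.069869995117188 [47 53 54]
```

View pics/w1.png

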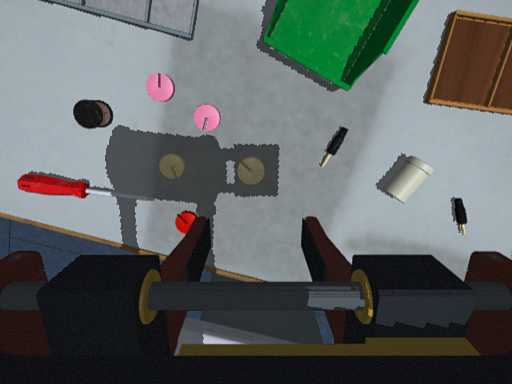

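```bash
python3 -m crank '[[0.06,0.001,0,0.01,-0.18],[0.06,0.001,0,0.03,-0.36],[0.06,0.001,0,0.05,-0.54],[0.06,0.001,0,0.07,-0.72],[0.06,0.001,0,0.09,-0.90],[0.06,0.001,0,0.1,-1.08],[0.06,0.001,0,0.11,-1.26],[0.06,0.001,0,0.115,-1.44],[0.06,0.001,0,0.115,-1.44],[0.06,0.001,0,0.115,-1.44],[0.06,0.001,0,0.115,-1.44]]'
cat > st.py <<'E'
from h import *
import sys
np.set_printoptions(precision=2,suppress=True)
s,t,R=tcp();print(round(s['time_s'],2),'tcp',t,'psi',np.arctan2(R[1,0],R[0,0]),'grip',s['grip_width'],'F',s['force'],'q6',s['q'][5])
if len(sys.argv)>3:
    d=np.array([float(a) for a in sys.argv[1:4]])-t;print('shift mm',R.T@d,)
    if len(sys.argv)>4: print('turn',np.arctan2(R[1,0],R[0,0])-float(sys.argv[4]))
E
python3 st.py 414.2 115.3 82.5 1.731
```

```text
time_s: 5.42
tcp_pos: [411.5, 106.3, 130.3]
eef_rot: [0.0, 0.651, 0.759, 0.0]
force: [-1.2, -0.6, -0.1]
grip_width: 60.2
5.42 tcp [411.45 106.34 130.34] psi 1.7250430773930805 grip 60.166095533883144 F [-1.16 -0.65 -0.05] q6 0.01861031420306652
shift mm [ 8.43  4.04 47.84]
turn -0.005956922606919601
```

```bash
python3 -m crank '[[0.06,0,0,0,0],[0.06,0,0,0,0]]'; python3 st.py 414.2 115.3 82.5 1.731
```

```text
time_s: 5.68
tcp_pos: [411.2, 106.7, 129.8]
eef_rot: [0.0, 0.65, 0.76, 0.0]
force: [0.8, 0.4, 0.1]
grip_width: 60.0
5.67 tcp [411.22 106.75 129.82] psi 1.7274666096532127 grip 60.00603400724491 F [0.8  0.41 0.14] q6 0.017201499456052777
shift mm [ 7.99  4.27 47.32]
turn -0.003533390346787346
```

```bash
python3 -m crank '[[0.06,0.004,0.002,0.01,0],[0.06,0.008,0.0043,0.025,0],[0.06,0.008,0.0043,0.037,0],[0.06,0.008,0.0043,0.042,0],[0.06,0.008,0.0043,0.042,0],[0.06,0.008,0.0043,0.042,0]]'; python3 st.py 414.2 115.3 82.5 1.731
```

```text
time_s: 6.42
tcp_pos: [414.4, 115.3, 88.2]
eef_rot: [0.0, 0.65, 0.76, 0.0]
force: [-0.9, -0.5, -0.8]
grip_width: 59.7
6.42 tcp [414.42 115.26  88.17] psi 1.7277235769778274 grip 59.712595975247616 F [-0.88 -0.49 -0.77] q6 0.03524013063357385
shift mm [ 0.07 -0.22  5.67]
turn -0.003276423022172681
```

```bash
python3 -m crank '[[0.06,0,0,0.0055,0],[0.06,0,0,0.0055,0],[0.025,0,0,0.0055,0],[0.025,0,0,0.0055,0],[0.025,0,0,0.0055,0],[0.025,0,0,0.0055,0],[0.025,0,0,0.0055,0],[0.025,0,0,0.0055,0]]' 25; python3 st.py
```

```text
time_s: 7.42
tcp_pos: [414.3, 115.3, 82.3]
eef_rot: [0.0, 0.649, 0.76, 0.0]
force: [-0.2, -0.8, 1.6]
grip_width: 31.5
7.42 tcp [414.29 115.29  82.35] psi 1.7278522455483531 grip 31.540217855832964 F [-0.19 -0.79  1.59] q6 0.03523005804684154
```

```bash
python3 -m crank '[[0.025,0,0,-0.02,0],[0.025,0,0,-0.06,0],[0.025,-0.03,0.015,-0.1,0],[0.025,-0.077,0.04,-0.1,0],[0.025,-0.124,0.065,-0.1,0],[0.025,-0.172,0.09,-0.1,0],[0.025,-0.22,0.114,-0.1,0],[0.025,-0.264,0.137,-0.1,0],[0.025,-0.287,0.149,-0.1,0],[0.025,-0.287,0.149,-0.1,0],[0.025,-0.287,0.149,-0.1,0]]'
python3 - <<'E'
from h import *
p=manip.capture('wrist');cv2.imwrite('pics/w2.png',p['frame'])
for d in manip.cut_out('weight_tray',p):
    P,u,v=cloud(p,d['mask']);print(d['conf'],d['bbox'],cv2.minAreaRect(P[:,:2][(P[:,2]<14)&(P[:,2]>0)].astype(np.float32)))
E
python3 st.py 606.6 -144.9 90 1.731
```

```text
time_s: 8.8
tcp_pos: [605.8, -144.2, 181.8]
eef_rot: [-0.001, 0.649, 0.76, -0.0]
force: [0.6, 0.4, -1.3]
grip_width: 31.2
0.76 [207.5, 82.8, 311.3, 266.1] ((607.5654907226562, -140.46807861328125), (97.12102508544922, 192.24526977539062), 9.334288597106934)
8.9 tcp [ 605.82 -143.78  182.37] psi 1.7289602031178766 grip 31.49576981733341 F [-0.08 -0.56 -0.83] q6 -0.4459129434705512
shift mm [-1.26  0.6  92.37]
turn -0.0020397968821235235
```

View pics/w2.png

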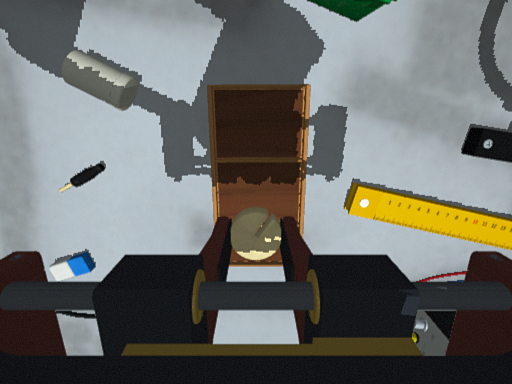

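Run:
```python
from h import *
p=manip.capture('wrist')
for uv,z in(((258,160),10),((258,88),10),((212,160),10),((307,160),10)): print(uv,ray_plane(p,uv,z))
d=manip.cut_out('plug_a',p)
for e in d:
    P,u,v=cloud(p,e['mask']);Q=P[P[:,2]>5];print(e['conf'],e['bbox'],Q.mean(0),cv2.minAreaRect(Q[:,:2].astype(np.float32)))
```

```text
(258, 160) [ 602.98007564 -113.65186426   10.        ]
(258, 88) [592.68351531 -49.69646818  10.        ]
(212, 160) [ 559.46906425 -120.54126324   10.        ]
(307, 160) [ 649.32274122 -106.31410991   10.        ]
0.91 [59.8, 160.8, 104.7, 193.6] [ 437.22937326 -157.0561353     9.9367386 ] ((432.8431396484375, -159.99815368652344), (52.27168655395508, 11.044351577758789), 36.771644592285156)
```

```bash
python3 -m crank '[[0.025,-0.0035,0.0023,0.03,0],[0.025,-0.0035,0.0023,0.07,0],[0.025,-0.0035,0.0023,0.085,0],[0.025,-0.0035,0.0023,0.09,0],[0.025,-0.0035,0.0023,0.0935,0],[0.025,-0.0035,0.0023,0.0945,0],[0.025,-0.0035,0.0023,0.0952,0],[0.025,-0.0035,0.0023,0.0952,0]]'; python3 st.py 608.6 -146.9 86.3
```

```text
time_s: 10.0
tcp_pos: [609.2, -148.1, 87.5]
eef_rot: [0.0, 0.649, 0.76, 0.0]
force: [-1.3, 0.0, 0.0]
grip_width: 31.9
10.0 tcp [ 609.24 -148.08   87.52] psi 1.7277652185438093 grip 31.900262932226696 F [-1.27  0.05  0.02] q6 -0.4496764388879158
shift mm [ 1.27 -0.45  1.22]
```

```bash
python3 -m crank '[[0.025,0,0,0.0012,0],[0.025,0,0,0.0012,0],[0.045,0,0,0.0012,0],[0.045,0,0,0.0012,0],[0.045,0,0,0.0012,0],[0.045,0,0,-0.02,0],[0.045,0,0,-0.06,0],[0.045,0,0,-0.095,0]]' ; python3 -m crank '[[0.055,0.03,-0.0125,0,0],[0.055,0.085,-0.035,0,0],[0.055,0.14,-0.0575,0,0],[0.055,0.195,-0.08,0,0],[0.055,0.25,-0.1025,0,0],[0.055,0.305,-0.125,0,0],[0.055,0.36,-0.147,0.01,0],[0.055,0.386,-0.158,0.03,0],[0.055,0.386,-0.158,0.05,0],[0.055,0.386,-0.158,0.05,0],[0.055,0.386,-0.158,0.05,0]]'; python3 st.py 392.6 208.7 82.0 1.731
```

```text
time_s: 11.0
tcp_pos: [609.3, -148.1, 185.3]
eef_rot: [0.001, 0.649, 0.76, 0.0]
force: [0.0, 0.0, 0.4]
grip_width: 44.8
time_s: 12.38
tcp_pos: [393.3, 208.5, 133.7]
eef_rot: [0.0, 0.65, 0.76, 0.001]
force: [0.2, 0.1, 0.2]
grip_width: 55.0
12.38 tcp [393.26 208.53 133.74] psi 1.727277644440094 grip 55.006856109863875 F [0.15 0.1  0.18] q6 0.25462383733406807
shift mm [ 0.25 -0.73 51.74]
turn -0.0037223555599061875
```

```bash
python3 -m crank '[[0.055,0,-0.0007,0.02,0],[0.055,0,-0.0007,0.04,0],[0.055,0,-0.0007,0.049,0],[0.055,0,-0.0007,0.0515,0],[0.055,0,-0.0007,0.0515,0],[0.055,0,-0.0007,0.0515,0],[0.022,0,-0.0007,0.0515,0],[0.022,0,-0.0007,0.0515,0],[0.022,0,-0.0007,0.0515,0],[0.022,0,-0.0007,0.0515,0],[0.022,0,-0.0007,0.0515,0],[0.022,0,-0.0007,0.0515,0]]' 25; python3 st.py 597.9 -80.7 190
```

```text
time_s: 13.88
tcp_pos: [392.0, 208.5, 80.6]
eef_rot: [0.0, 0.649, 0.76, 0.0]
force: [-0.7, -0.2, 0.4]
grip_width: 28.4
13.88 tcp [391.99 208.47  80.6 ] psi 1.727801555423554 grip 28.389534415264965 F [-0.67 -0.23  0.44] q6 0.25509004214421105
shift mm [-317.8   158.18 -109.41]
```

```bash
python3 -m crank '[[0.022,0,0,-0.02,0],[0.022,0,0,-0.07,0],[0.022,-0.03,0.015,-0.105,0],[0.022,-0.08,0.04,-0.105,0],[0.022,-0.13,0.065,-0.105,0],[0.022,-0.18,0.09,-0.105,0],[0.022,-0.23,0.115,-0.105,0],[0.022,-0.28,0.14,-0.105,0],[0.022,-0.318,0.158,-0.105,0],[0.022,-0.318,0.158,-0.105,0],[0.022,-0.318,0.158,-0.09,0],[0.022,-0.318,0.158,-0.09,0]]'; python3 st.py 597.9 -80.7 85
```

```text
time_s: 15.38
tcp_pos: [596.5, -79.6, 168.2]
eef_rot: [-0.002, 0.649, 0.761, -0.001]
force: [1.1, 0.0, -0.5]
grip_width: 28.3
15.38 tcp [596.47 -79.61 168.2 ] psi 1.7291886444551416 grip 28.319075612276478 F [ 1.14  0.04 -0.52] q6 -0.3477307100911218
shift mm [-1.43  1.54 83.19]
```

```bash
python3 -m crank '[[0.022,-0.0014,0.0015,0.03,0],[0.022,-0.0014,0.0015,0.06,0],[0.022,-0.0014,0.0015,0.075,0],[0.022,-0.0014,0.0015,0.08,0],[0.022,-0.0014,0.0015,0.082,0],[0.022,-0.0014,0.0015,0.082,0],[0.022,-0.0014,0.0015,0.082,0]]'; python3 st.py 597.9 -80.7 84.8
```

```text
time_s: 16.25
tcp_pos: [599.9, -82.2, 89.6]
eef_rot: [0.001, 0.65, 0.76, 0.0]
force: [-0.1, -0.6, -1.5]
grip_width: 28.6
16.25 tcp [599.87 -82.2   89.57] psi 1.7277259681816426 grip 28.639118567805426 F [-0.13 -0.59 -1.47] q6 -0.3493045418022654
shift mm [ 1.79 -1.72  4.77]
```

```bash
python3 -m crank '[[0.022,0.001,-0.001,0.0035,0],[0.022,0.001,-0.001,0.0046,0],[0.022,0.001,-0.001,0.0046,0],[0.042,0.001,-0.001,0.0046,0],[0.042,0.001,-0.001,0.0046,0],[0.042,0.001,-0.001,0.0046,0],[0.042,0,0,-0.02,0],[0.042,0,0,-0.06,0],[0.042,0,0,-0.11,0],[0.042,0,0,-0.15,0],[0.042,0,0,-0.15,0]]'
python3 - <<'E'
from h import *
np.set_printoptions(precision=1,suppress=True)
p=manip.capture('wrist');cv2.imwrite('pics/w3.png',p['frame'])
for l in('plug_a','weight_large','weight_small','weight_tray'):
  for d in manip.cut_out(l,p):
    P,u,v=cloud(p,d['mask']);m=(P[:,2]>4)
    if m.sum()<20: continue
    Q=P[m];col=p['frame'][v[m],u[m]].max(1);D=Q[col<80]
    mu=Q[:,:2].mean(0);w,V=np.linalg.eigh(np.cov(Q[:,:2].T));print(l,round(d['conf'],2),d['bbox'],Q.mean(0),np.percentile(Q[:,2],[5,95]),V[:,1],cv2.minAreaRect(Q[:,:2].astype(np.float32)))
    if len(D)>10:print('  dark',D.mean(0),cv2.minAreaRect(D[:,:2].astype(np.float32)))
E
python3 st.py
```

```text
time_s: 17.62
tcp_pos: [600.2, -82.4, 242.3]
eef_rot: [0.003, 0.65, 0.76, 0.001]
force: [-0.2, 0.9, 0.8]
grip_width: 42.0
plug_a 0.96 [126.9, 49.2, 175.4, 69.7] [473.3  28.   10.2] [ 7.2 12.5] [-1.   0.2] ((469.16864013671875, 29.192771911621094), (9.971363067626953, 52.331729888916016), 76.6289291381836)
  dark [477.9  27.2  10.7] ((478.31378173828125, 27.018972396850586), (9.971363067626953, 33.53184127807617), 76.6289291381836)
plug_a 0.64 [214.2, 142.9, 290.9, 282.5] [ 606.8 -131.8    6.7] [ 4.4 11.5] [-0.2  1. ] ((607.101806640625, -137.4921112060547), (92.52327728271484, 184.05880737304688), 9.214980125427246)
  dark [600.4 -95.5   7.5] ((606.575439453125, -136.7908477783203), (91.86727905273438, 182.22911071777344), 8.943727493286133)
plug_a 0.53 [102.2, 201.9, 129.2, 224.2] [ 437.7 -155.6   10.5] [ 7.8 12.4] [-0.8 -0.6] ((434.1833801269531, -158.45201110839844), (47.62771224975586, 10.056859970092773), 36.631656646728516)
  dark [ 439.4 -154.2   10.7] ((439.9473571777344, -153.9971160888672), (33.10157775878906, 9.471552848815918), 35.63524627685547)
weight_large 0.96 [239.1,
[... 695 characters left out ...]
6] [ 4.3 11.4] [-0.2  1. ] ((606.8677368164062, -137.92312622070312), (92.24422454833984, 184.57232666015625), 8.905712127685547)
  dark [600.7 -94.8   7.3] ((606.575439453125, -136.7908477783203), (91.86727905273438, 182.22911071777344), 8.943727493286133)
weight_tray 0.56 [126.9, 48.0, 174.3, 69.3] [473.5  28.   10.1] [ 7.2 12.5] [-1.   0.2] ((469.18609619140625, 29.244037628173828), (10.974557876586914, 52.29597473144531), 76.18296813964844)
  dark [477.8  27.3  10.6] ((478.3652648925781, 27.2857666015625), (10.589941024780273, 33.617828369140625), 78.31159210205078)
17.88 tcp [598.75 -82.02 235.76] psi 1.7277104103949241 grip 42.34912982443775 F [ 0.45  0.44 -0.32] q6 -0.3493161819744896
```

View pics/w3.png

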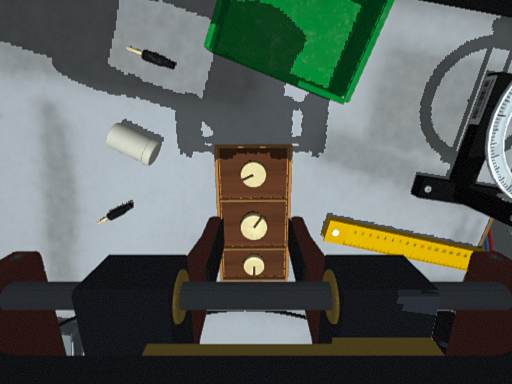

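```bash
python3 -m crank '[[0.04,-0.01,-0.03,0,0.18],[0.04,-0.02,-0.075,0.01,0.36],[0.04,-0.032,-0.12,0.03,0.54],[0.04,-0.042,-0.155,0.05,0.72],[0.04,-0.0463,-0.1684,0.08,0.9],[0.04,-0.0463,-0.1684,0.1,1.08],[0.04,-0.0463,-0.1684,0.105,1.096],[0.04,-0.0463,-0.1684,0.105,1.096],[0.04,-0.0463,-0.1684,0.105,1.096],[0.04,-0.0463,-0.1684,0.105,1.096]]'; python3 st.py 439.7 -154.1 82 0.632;python3 - <<'E'
from h import *
p=manip.capture('wrist');cv2.imwrite('pics/w4.png',p['frame'])
for d in manip.cut_out('plug_a',p):
    P,u,v=cloud(p,d['mask']);m=(P[:,2]>4)
    if m.sum()<20: continue
    Q=P[m];col=p['frame'][v[m],u[m]].max(1)
    print(d['conf'],d['bbox'],cv2.minAreaRect(Q[:,:2].astype(np.float32)),cv2.minAreaRect(Q[col<80][:,:2].astype(np.float32)))
E
```

```text
time_s: 19.12
tcp_pos: [440.8, -154.2, 134.4]
eef_rot: [0.0, 0.95, 0.311, 0.001]
force: [-0.2, 0.3, 0.2]
grip_width: 39.8
19.12 tcp [ 440.81 -154.21  134.38] psi 0.6330856231313153 grip 39.758229243498135 F [-0.24  0.31  0.21] q6 0.5283085557518488
shift mm [-0.86 -0.81 52.38]
turn 0.0010856231313153275
0.74 [250.3, 187.8, 260.7, 246.8] ((432.5908508300781, -160.10845947265625), (51.57488250732422, 10.127079010009766), 36.09293746948242) ((439.764404296875, -154.78578186035156), (33.69411849975586, 10.128437042236328), 36.36763381958008)
0.57 [42.6, 0.0, 96.8, 59.0] ((468.88519287109375, 28.10076332092285), (11.535806655883789, 52.09846115112305), 80.7059326171875) ((470.15313720703125, 27.893266677856445), (11.535806655883789, 49.528873443603516), 80.7059326171875)
```

View pics/w4.png

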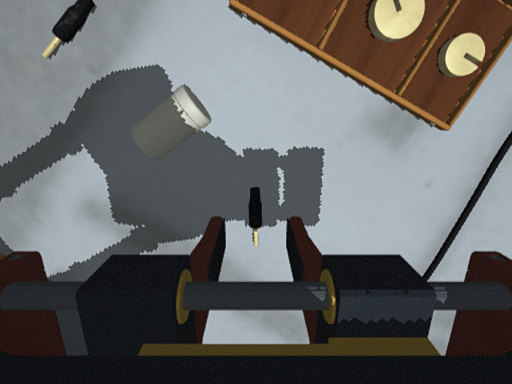

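```bash
python3 -m crank '[[0.04,-0.001,-0.0004,0.02,0],[0.04,-0.001,-0.0004,0.04,0],[0.04,-0.001,-0.0004,0.049,0],[0.04,-0.001,-0.0004,0.0515,0],[0.04,-0.001,-0.0004,0.0515,0],[0.04,-0.001,-0.0004,0.0515,0],[0.004,-0.001,-0.0004,0.0515,0],[0.004,-0.001,-0.0004,0.0515,0],[0.004,-0.001,-0.0004,0.0515,0],[0.004,-0.001,-0.0004,0.0515,0],[0.004,-0.001,-0.0004,0.0515,0],[0.004,-0.001,-0.0004,0.0515,0]]' 20; python3 st.py 590 190 230 0.044
```

```text
time_s: 20.72
tcp_pos: [439.3, -154.4, 82.1]
eef_rot: [0.0, 0.951, 0.311, 0.0]
force: [-0.3, 0.2, -0.1]
grip_width: 11.0
20.73 tcp [ 439.32 -154.44   82.09] psi 0.6318271607065269 grip 11.041440932835696 F [-0.31  0.18 -0.09] q6 0.5278506279343658
shift mm [ 325.02 -188.95 -147.91]
turn 0.5878271607065269
```

```bash
python3 -m crank '[[0.004,0,0,-0.02,0],[0.004,0,0,-0.07,0],[0.004,0.02,-0.016,-0.12,0],[0.004,0.067,-0.054,-0.13,0.1],[0.004,0.114,-0.091,-0.13,0.2],[0.004,0.16,-0.128,-0.13,0.3],[0.004,0.207,-0.166,-0.13,0.4],[0.004,0.254,-0.203,-0.13,0.5],[0.004,0.3,-0.24,-0.13,0.588],[0.004,0.345,-0.276,-0.13,0.588],[0.004,0.39,-0.312,-0.13,0.588],[0.004,0.421,-0.337,-0.13,0.588]]' && python3 -m crank '[[0.004,0,0,0,0],[0.004,0,0,0,0]]'
python3 - <<'E'
from h import *
np.set_printoptions(precision=1,suppress=True)
p=manip.capture('wrist');cv2.imwrite('pics/w5.png',p['frame'])
for l in('plug_a','plug_tray'):
  for d in manip.cut_out(l,p):
    P,u,v=cloud(p,d['mask']);m=(P[:,2]>3)&(P[:,2]<14)
    print(l,d['conf'],d['bbox'],np.median(P,0),m.sum())
    if m.sum()<20: continue
    print(cv2.minAreaRect(P[m][:,:2].astype(np.float32)))
E
python3 st.py 580 366 100 0.044
```

```text
time_s: 22.22
tcp_pos: [580.0, 368.7, 211.1]
eef_rot: [0.0, 1.0, 0.023, -0.0]
force: [0.5, -0.6, 0.9]
grip_width: 10.9
time_s: 22.48
tcp_pos: [579.9, 365.5, 211.6]
eef_rot: [0.001, 1.0, 0.022, -0.0]
force: [0.2, 0.3, 0.0]
grip_width: 11.0
plug_a 0.91 [249.5, 207.9, 263.3, 283.1] [578.5 364.7 139.7] 0
plug_tray 0.71 [218.7, 146.9, 394.0, 224.0] [580.3 305.9   5.5] 12711
((575.6453857421875, 310.1700744628906), (92.39265441894531, 184.2552490234375), 2.7455294132232666)
22.62 tcp [580.16 364.81 212.59] psi 0.04227593299823132 grip 10.978839156049277 F [ 1.25 -0.07 -0.49] q6 2.0402887949000017
shift mm [ -0.17  -1.19 112.59]
turn -0.0017240670017686782
```

View pics/w5.png

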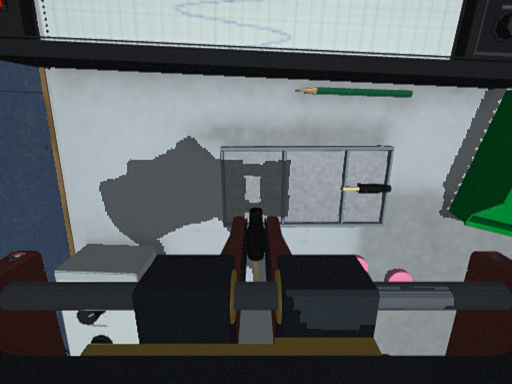

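```bash
python3 - <<'E'
from h import *
np.set_printoptions(precision=0,suppress=True)
p=manip.capture('scene');q=manip.capture('side')
for n,im in(('scene',p),('side',q)):
    P,u,v=cloud(im,np.ones((384,512),bool))
    for nm,x0,x1,y0,y1 in(('plotter',630,760,230,480),('box',400,560,370,560)):
        m=(P[:,0]>x0)&(P[:,0]<x1)&(P[:,1]>y0)&(P[:,1]<y1)&(P[:,2]>15)&(P[:,2]<140)
        Q=P[m]
        if len(Q)>5:print(n,nm,len(Q),np.percentile(Q,[1,5,50,95,99],axis=0))
E
python3 st.py 581.9 367.5 86.2 0.048
```

```text
scene plotter 3858 [[684. 233.  16.]
 [685. 244.  19.]
 [688. 376.  58.]
 [747. 470.  76.]
 [758. 478.  77.]]
scene box 1926 [[401. 482.  58.]
 [403. 485.  58.]
 [446. 523.  60.]
 [490. 556.  77.]
 [495. 559.  79.]]
side plotter 1276 [[685. 233.  17.]
 [685. 242.  23.]
 [695. 343.  65.]
 [754. 466.  77.]
 [759. 478.  79.]]
side box 667 [[401. 478.  16.]
 [404. 480.  19.]
 [447. 487.  57.]
 [489. 544.  74.]
 [493. 557.  79.]]
22.73 tcp [580.14 365.05 212.73] psi 0.04242032685864439 grip 10.73380579905498 F [-0.1  -0.8   0.95] q6 2.0404214682658397
shift mm [  1.77  -2.34 126.53]
turn -0.005579673141355608
```

```bash
python3 -m crank '[[0.004,0.0017,-0.0023,0.03,-0.005],[0.004,0.0017,-0.0023,0.07,-0.005],[0.004,0.0017,-0.0023,0.1,-0.005],[0.004,0.0017,-0.0023,0.115,-0.005],[0.004,0.0017,-0.0023,0.122,-0.005],[0.004,0.0017,-0.0023,0.122,-0.005],[0.004,0.0017,-0.0023,0.122,-0.005],[0.004,0.0017,-0.0023,0.122,-0.005]]'; python3 st.py 581.9 367.5 86.2 0.048
```

```text
time_s: 23.72
tcp_pos: [582.0, 368.9, 91.4]
eef_rot: [-0.0, 1.0, 0.024, 0.001]
force: [-0.5, -0.3, 0.6]
grip_width: 11.0
23.73 tcp [582.02 368.85  91.37] psi 0.04889308861759399 grip 11.023825357155342 F [-0.47 -0.34  0.6 ] q6 2.037390313948066
shift mm [-0.19  1.35  5.17]
turn 0.00089308861759399
```

```bash
python3 -m crank '[[0.004,0,0.001,0.004,0],[0.004,0,0.001,0.005,0],[0.004,0,0.001,0.005,0],[0.034,0,0.001,0.005,0],[0.034,0,0.001,0.005,0],[0.034,0,0.001,0.005,0],[0.034,0,0.001,-0.02,0],[0.034,0,0.001,-0.06,0],[0.034,0,0.001,-0.11,0]]'; python3 -m crank '[[0.04,-0.01,0.03,0,0],[0.04,-0.03,0.085,0,0.1],[0.04,-0.05,0.14,0,0.2],[0.04,-0.07,0.195,0,0.275],[0.04,-0.09,0.25,0,0.275],[0.04,-0.11,0.305,0,0.275],[0.04,-0.12,0.3355,0.03,0.275],[0.04,-0.12,0.3355,0.06,0.275],[0.04,-0.12,0.3355,0.06,0.275],[0.04,-0.12,0.3355,0.06,0.275],[0.04,-0.12,0.3355,0.06,0.275]]'; python3 st.py 478.3 27.2 82 -0.23;python3 - <<'E'
from h import *
p=manip.capture('wrist');cv2.imwrite('pics/w6.png',p['frame'])
for d in manip.cut_out('plug_a',p):
    P,u,v=cloud(p,d['mask']);m=(P[:,2]>4)&(P[:,2]<16)
    if m.sum()<20: continue
    Q=P[m];col=p['frame'][v[m],u[m]].max(1)
    print(d['conf'],d['bbox'],cv2.minAreaRect(Q[:,:2].astype(np.float32)),cv2.minAreaRect(Q[col<80][:,:2].astype(np.float32)))
E
```

```text
time_s: 24.85
tcp_pos: [581.1, 367.2, 199.3]
eef_rot: [0.001, 1.0, 0.024, -0.001]
force: [-0.1, 0.2, 0.5]
grip_width: 33.7
time_s: 26.22
tcp_pos: [478.9, 27.0, 141.7]
eef_rot: [-0.0, 0.994, -0.112, 0.001]
force: [0.2, 0.0, 0.7]
grip_width: 40.3
26.23 tcp [478.94  27.02 141.69] psi -0.22531521702830826 grip 40.29602652614592 F [0.24 0.   0.72] q6 1.7815090582658901
shift mm [-0.81  0.   59.69]
turn 0.004684782971691753
0.6 [246.5, 183.6, 262.8, 245.7] ((469.3306884765625, 29.233760833740234), (10.417287826538086, 51.29340744018555), 77.27217864990234) ((471.8471374511719, 28.66536521911621), (10.417287826538086, 46.13367462158203), 77.27217864990234)
```

View pics/w6.png

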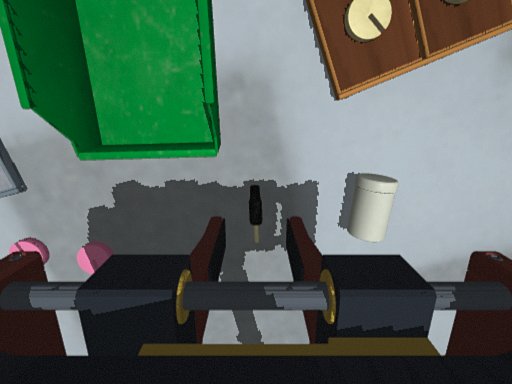

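```bash
python3 -m crank '[[0.04,-0.0008,0,0.02,0],[0.04,-0.0008,0,0.045,0],[0.04,-0.0008,0,0.056,0],[0.04,-0.0008,0,0.059,0],[0.04,-0.0008,0,0.059,0],[0.04,-0.0008,0,0.059,0],[0.004,-0.0008,0,0.059,0],[0.004,-0.0008,0,0.059,0],[0.004,-0.0008,0,0.059,0],[0.004,-0.0008,0,0.059,0],[0.004,-0.0008,0,0.059,0],[0.004,-0.0008,0,0.059,0]]' 20; python3 st.py 585 300.6 222 0.048
```

```text
time_s: 27.82
tcp_pos: [477.4, 26.8, 81.1]
eef_rot: [-0.0, 0.994, -0.113, 0.0]
force: [0.3, 0.2, 1.2]
grip_width: 11.2
27.82 tcp [477.4   26.76  81.1 ] psi -0.22618932070093678 grip 11.210571289003394 F [0.26 0.17 1.17] q6 1.7818099496370021
shift mm [  43.46 -291.   -140.88]
turn -0.27418932070093677
```

```bash
python3 -m crank '[[0.004,0,0,-0.02,0],[0.004,0,0,-0.07,0],[0.004,0.002,-0.015,-0.12,0],[0.004,0.01,-0.065,-0.13,-0.1],[0.004,0.018,-0.12,-0.13,-0.2],[0.004,0.026,-0.175,-0.13,-0.274],[0.004,0.034,-0.23,-0.13,-0.274],[0.004,0.042,-0.28,-0.13,-0.274],[0.004,0.0435,-0.291,-0.12,-0.274],[0.004,0.0435,-0.291,-0.1,-0.274],[0.004,0.0435,-0.291,-0.08,-0.274],[0.004,0.0435,-0.291,-0.08,-0.274]]' ; python3 -m crank '[[0.004,0,0,0,0],[0.004,0,0,0,0]]'; python3 st.py 585 300.6 85.3 0.048
```

```text
time_s: 29.32
tcp_pos: [583.8, 298.7, 157.6]
eef_rot: [0.001, 1.0, 0.023, -0.003]
force: [-0.5, 0.8, -0.7]
grip_width: 10.8
time_s: 29.58
tcp_pos: [585.4, 300.3, 162.5]
eef_rot: [-0.0, 1.0, 0.024, 0.001]
force: [-0.9, -0.8, -0.3]
grip_width: 11.3
29.57 tcp [585.43 300.34 162.48] psi 0.047276269996084176 grip 11.297723384961492 F [-0.89 -0.84 -0.28] q6 1.9458353228895893
shift mm [-0.57 -0.22 77.17]
turn -0.0007237300039158248
```

```bash
python3 -m crank '[[0.004,0,0,0.03,0],[0.004,0,0,0.055,0],[0.004,0,0,0.068,0],[0.004,0,0,0.073,0],[0.004,0,0,0.073,0],[0.004,0,0,0.073,0],[0.004,0,0,0.073,0]]'; python3 st.py 585 300.6 85.3 0.048
```

```text
time_s: 30.45
tcp_pos: [585.4, 300.8, 89.1]
eef_rot: [-0.0, 1.0, 0.024, 0.001]
force: [-0.3, -0.1, -0.4]
grip_width: 11.1
30.45 tcp [585.4  300.8   89.06] psi 0.04784060222391361 grip 11.13507062405908 F [-0.32 -0.15 -0.43] q6 1.9459108454241634
shift mm [-0.41  0.18  3.76]
turn -0.00015939777608638822
```

```bash
python3 -m crank '[[0.004,0,0,0.003,0],[0.004,0,0,0.0038,0],[0.004,0,0,0.0038,0],[0.034,0,0,0.0038,0],[0.034,0,0,0.0038,0],[0.034,0,0,0.0038,0],[0.034,0,0,-0.02,0],[0.034,0,0,-0.06,0],[0.034,0,0,-0.11,0],[0.034,0,0,-0.14,0],[0.034,0,0,-0.14,0]]'; python3 -m crank '[[0.06,-0.03,-0.002,0,0.1],[0.06,-0.08,-0.005,0,0.2],[0.06,-0.13,-0.008,0,0.25],[0.06,-0.157,-0.010,0,0.25],[0.06,-0.157,-0.010,0.04,0.25],[0.06,-0.157,-0.010,0.06,0.25],[0.06,-0.157,-0.010,0.06,0.25],[0.06,-0.157,-0.010,0.06,0.25],[0.06,-0.157,-0.010,0.06,0.25]]'; python3 st.py 428.3 303.4 82 -0.2;python3 - <<'E'
from h import *
p=manip.capture('wrist');cv2.imwrite('pics/w7.png',p['frame'])
for l in('plug_a','bobbin'):
  for d in manip.cut_out(l,p):
    P,u,v=cloud(p,d['mask']);m=(P[:,2]>4)&(P[:,2]<30)
    if m.sum()<20: continue
    Q=P[m];Q=Q[Q[:,2]>np.percentile(Q[:,2],90)-4]
    print(l,d['conf'],d['bbox'],cv2.minEnclosingCircle(Q[:,:2].astype(np.float32)),Q.mean(0),cv2.minAreaRect(P[m][:,:2].astype(np.float32)),np.percentile(P[m][:,2],[5,95]))
E
```

```text
time_s: 31.82
tcp_pos: [585.8, 300.9, 230.8]
eef_rot: [-0.001, 1.0, 0.024, 0.002]
force: [-0.5, -0.2, -0.6]
grip_width: 33.8
time_s: 32.95
tcp_pos: [428.4, 303.3, 169.3]
eef_rot: [-0.001, 0.995, -0.101, 0.001]
force: [0.5, -0.4, -0.0]
grip_width: 60.0
32.95 tcp [428.44 303.32 169.32] psi -0.20253144872656623 grip 59.99210060349722 F [ 0.54 -0.39 -0.02] q6 2.324551844805258
shift mm [-0.28  0.08 87.32]
turn -0.0025314487265662156
plug_a 0.91 [211.7, 1.4, 234.5, 56.2] ((569.827392578125, 301.6707763671875), 20.009614944458008) [576.04090154 299.74317859  14.64003834] ((571.4122314453125, 300.39337158203125), (42.843971252441406, 11.880859375), 1.2972097396850586) [10.06617248 16.50906816]
plug_a 0.81 [128.9, 5.6, 155.8, 78.0] ((572.7657470703125, 365.5399169921875), 25.541881561279297) [577.85009626 365.81244641  14.4766298 ] ((572.70849609375, 365.78106689453125), (51.136322021484375, 9.693220138549805), 1.8441517353057861) [11.13020236 16.40369935]
bobbin 0.85 [238.7, 179.6, 275.4, 216.7] ((427.8780517578125, 303.72259521484375), 15.559002876281738) [428.31842597 303.43868171  24.96234573] ((427.83416748046875, 303.41729736328125), (29.817302703857422, 30.679304122924805), 63.88381576538086) [11.77835465 26.0179339 ]
bobbin 0.46 [213.2, 0.8, 233.9, 58.1] ((569.827392578125, 301.6707763671875), 20.009614944458008) [576.03962745 299.69037255  14.70147336] ((569.88623046875, 299.4163818359375), (39.83817672729492, 10.490330696105957), 2.0641696453094482) [11.0524161  16.54017387]
```

View pics/w7.png

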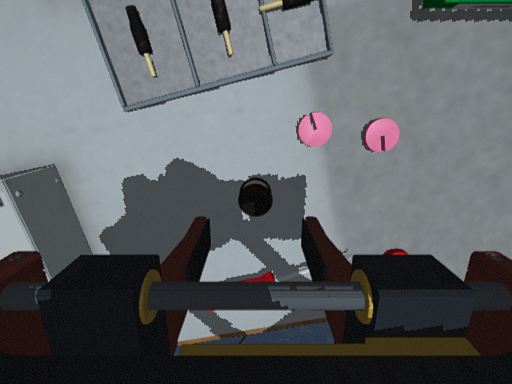

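Run:
```python
from h import *
p=manip.capture('wrist')
for uv,z in(((270,275),15),((345,251),5),((237,282),15)): print(ray_plane(p,uv,z))
for X in((420,264,0),(436,342,0),(428,303,0)): print(proj(p,X))
```

```text
[343.06169804 305.42850469  15.        ]
[348.63148083 225.61826436   5.        ]
[341.75284363 339.97640576  15.        ]
[296.12821353 191.60913339]
[214.7036909  191.67309652]
[255.40624722 191.64112258]
```

```bash
python3 -m crank '[[0.06,-0.0003,0,0.03,0],[0.06,-0.0003,0,0.06,0],[0.06,-0.0003,0,0.078,0],[0.06,-0.0003,0,0.085,0],[0.06,-0.0003,0,0.0865,0],[0.06,-0.0003,0,0.0865,0],[0.022,-0.0003,0,0.0865,0],[0.022,-0.0003,0,0.0865,0],[0.022,-0.0003,0,0.0865,0],[0.022,-0.0003,0,0.0865,0],[0.022,-0.0003,0,0.0865,0],[0.022,-0.0003,0,0.0865,0]]' 25; python3 st.py 610.5 79.5 240 -0.2
```

```text
time_s: 34.65
tcp_pos: [427.6, 303.1, 82.0]
eef_rot: [-0.0, 0.995, -0.101, 0.0]
force: [-1.9, -1.6, 4.4]
grip_width: 27.5
34.65 tcp [427.56 303.13  81.98] psi -0.20221837393300487 grip 27.48023224225021 F [-1.86 -1.63  4.37] q6 2.3249394220846473
shift mm [ 224.19  182.31 -157.96]
turn -0.0022183739330048635
```

```bash
python3 -m crank '[[0.022,0,0,-0.01,0],[0.022,0,0,-0.03,0],[0.022,0,0,-0.07,0],[0.022,0,0,-0.12,0],[0.022,0,0,-0.158,0],[0.022,0,0,-0.158,0]]'; python3 st.py 610.5 79.5 240 -0.2
python3 - <<'E'
from h import *
p=manip.capture('wrist');cv2.imwrite('pics/w8.png',p['frame'])
q=manip.capture('scene');c=proj(q,tcp()[1]+[0,0,-70]).astype(int);print(c);a=q['frame'][max(c[1]-50,0):c[1]+50,max(c[0]-60,0):c[0]+60];cv2.imwrite('pics/s8.png',cv2.resize(a,None,fx=6,fy=6,interpolation=2))
E
```

```text
time_s: 35.4
tcp_pos: [428.5, 303.8, 245.0]
eef_rot: [-0.003, 0.995, -0.101, 0.003]
force: [0.6, -0.0, -0.7]
grip_width: 27.4
35.4 tcp [428.47 303.84 245.05] psi -0.20218896720172097 grip 27.354577522100755 F [ 0.61 -0.03 -0.65] q6 2.324990803775089
shift mm [223.34 183.25   5.36]
turn -0.0021889672017209594
[154 190]
```

View pics/w8.png

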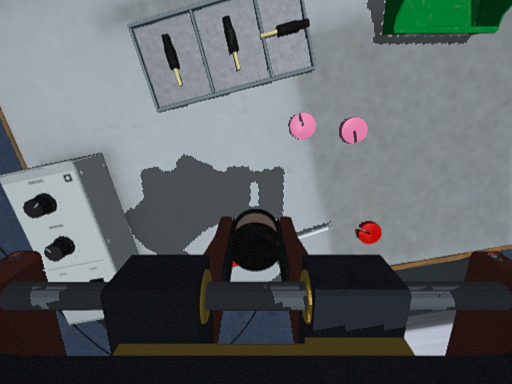

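View pics/s8.png

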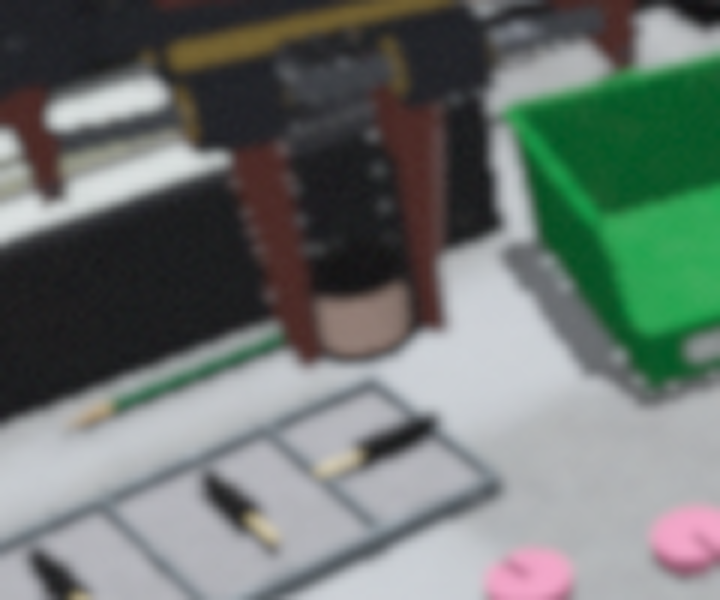

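The bobbin hangs upright between the fingers (crop about (360,320)). Next I move it over the bin.

```bash
python3 -m crank '[[0.022,0.02,0.0165,0,0],[0.022,0.06,0.049,0,0],[0.022,0.105,0.086,0,0],[0.022,0.15,0.123,0,0],[0.022,0.195,0.16,0,0],[0.022,0.218,0.178,0,0],[0.022,0.2235,0.183,0,0],[0.022,0.2235,0.183,0,0],[0.022,0.2235,0.183,0,0]]'
python3 - <<'E'
from h import *
p=manip.capture('wrist');cv2.imwrite('pics/w9.png',p['frame'])
d=manip.cut_out('parts_bin',p)[0];P,u,v=cloud(p,d['mask']);print(cv2.minAreaRect(P[P[:,2]<70][:,:2].astype(np.float32)))
E
python3 st.py 610.5 79.5 85 -0.2
```

```text
time_s: 36.62
tcp_pos: [608.9, 80.2, 239.3]
eef_rot: [-0.0, 0.995, -0.1, -0.0]
force: [0.2, -0.1, 0.1]
grip_width: 27.3
((612.6229858398438, 78.23599243164062), (111.18559265136719, 142.70896911621094), 78.42567443847656)
36.73 tcp [609.09  80.16 239.73] psi -0.20054548577030906 grip 27.440635373572967 F [-0.02  0.02 -0.4 ] q6 1.8467596357589753
shift mm [  1.5    0.4  154.73]
turn -0.000545485770309051
```

View pics/w9.png

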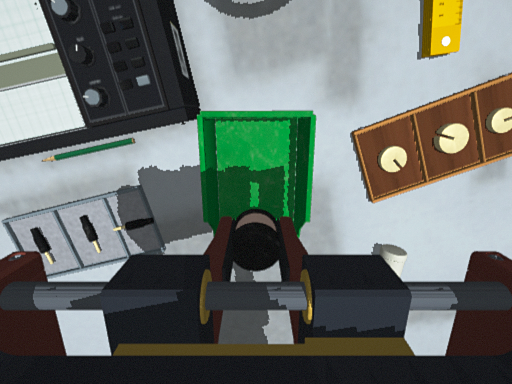

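```bash
python3 -m crank '[[0.022,0.0005,0,0.03,0],[0.022,0.0005,0,0.07,0],[0.022,0.0005,0,0.11,0],[0.022,0.0005,0,0.135,0],[0.022,0.0005,0,0.146,0],[0.022,0.0005,0,0.149,0],[0.022,0.0005,0,0.149,0],[0.022,0.0005,0,0.149,0],[0.022,0.0005,0,0.149,0]]'; python3 st.py 610.5 79.5 85 -0.2
```

```text
time_s: 37.85
tcp_pos: [610.5, 78.9, 91.5]
eef_rot: [-0.0, 0.995, -0.101, 0.001]
force: [-0.2, 0.3, -0.4]
grip_width: 27.3
37.85 tcp [610.52  78.89  91.5 ] psi -0.20226838711147532 grip 27.272449732970138 F [-0.17  0.33 -0.39] q6 1.8463138080254162
shift mm [-0.15 -0.59  6.5 ]
turn -0.002268387111475312
```

```bash
python3 -m crank '[[0.022,0,0,0.002,0],[0.022,0,0,0.004,0],[0.022,0,0,0.0055,0],[0.022,0,0,0.0063,0],[0.022,0,0,0.0063,0],[0.022,0,0,0.0063,0]]'; python3 st.py 610.5 79.5 85 -0.2
```

```text
time_s: 38.6
tcp_pos: [610.1, 78.8, 85.4]
eef_rot: [0.0, 0.995, -0.101, 0.0]
force: [-3.0, -0.8, 5.9]
grip_width: 27.2
38.6 tcp [610.15  78.84  85.4 ] psi -0.20218924543457045 grip 27.186910873271458 F [-2.99 -0.84  5.91] q6 1.8462322507676214
shift mm [ 0.21 -0.72  0.4 ]
turn -0.0021892454345704415
```

Floor contact shows (about 6 N), so I release gently, lift and retreat.

```bash
python3 -m crank '[[0.03,0,0,0.0063,0],[0.036,0,0,0.006,0],[0.046,0,0,0.006,0],[0.05,0,0,0.006,0],[0.05,0,0,0.006,0],[0.05,0,0,-0.005,0],[0.05,0,0,-0.03,0],[0.05,0,0,-0.08,0],[0.05,0,0,-0.13,0],[0.05,-0.02,0,-0.18,0],[0.05,-0.04,0,-0.18,0],[0.05,-0.04,0,-0.18,0]]'
python3 - <<'E'
from h import *
np.set_printoptions(precision=1,suppress=True)
p=manip.capture('wrist');cv2.imwrite('pics/w10.png',p['frame'])
q=manip.capture('scene');cv2.imwrite('pics/s10.png',q['frame'])
r=manip.capture('side');cv2.imwrite('pics/d10.png',cv2.resize(r['frame'][100:300,200:400],None,fx=3,fy=3))
for im in(p,q,r):
 for l in('bobbin','plug_a','weight_large','weight_small','eraser','film_can'):
  for d in manip.cut_out(l,im):
    if d['conf']<.5: continue
    P,u,v=cloud(im,d['mask']);
    if len(P)>5: print(l,d['conf'],d['bbox'],np.median(P,0),np.percentile(P[:,2],95))
E
python3 st.py
```

```text
time_s: 40.1
tcp_pos: [570.4, 86.8, 265.1]
eef_rot: [0.0, 0.995, -0.101, 0.001]
force: [-0.4, -0.1, -0.3]
grip_width: 50.1
bobbin 0.92 [245.1, 128.9, 269.7, 154.9] [610.4  78.4  28.4] 29.61539746562026
plug_a 0.85 [84.9, 181.3, 106.2, 220.3] [581.3 298.2  13.5] 16.393610303669433
plug_a 0.57 [41.3, 192.6, 60.1, 229.9] [576.3 364.7  13.2] 16.4172355259082
weight_large 0.63 [420.9, 86.3, 457.6, 115.0] [ 608.4 -145.8   15. ] 16.55034107568438
weight_small 0.85 [222.7, 323.3, 243.5, 342.5] [327.9 174.4   9.3] 10.61606121424501
weight_small 0.57 [370.5, 108.6, 395.6, 137.2] [598.3 -79.3  13.1] 14.383413821083876
weight_small 0.54 [152.5, 247.4, 175.7, 255.2] [485.5 236.8   9. ] 10.552357944749426
eraser 0.7 [344.3, 33.1, 510.0, 166.5] [ 612.5 -143.7    5.6] 11.662206769403873
film_can 0.84 [369.8, 208.1, 400.0, 252.6] [464.6 -61.   28.5] 32.22742040693563
bobbin 0.74 [206.0, 173.8, 215.6, 189.8] [602.7  82.4  20.3] 27.5725219329533
weight_large 0.55 [273.1, 150.6, 285.9, 161.7] [ 604.4 -145.4   11.4] 14.369675922539336
weight_small 0.68 [202.7, 221.2, 218.5, 238.5] [456.  184.2   6.6] 8.596013484084583
weight_small 0.65 [175.0, 232.4, 189.0, 241.0] [473.  240.8   7. ] 8.81084579026665
weight_small 0.63 [246.5, 253.9, 261.0, 272.2] [322.7 177.8   6.8] 8.737534770836353
film_can 0.6 [285.5, 174.9, 305.5, 193.6] [449.2 -57.7  24. ] 29.97747336715298
weight_large 0.62 [327.0, 212.3, 346.3, 226.9] [ 605.7 -149.9   13.5] 15.669155608283367
weight_small 0.51 [231.8, 141.4, 241.9, 149.3] [475.1 235.2   7. ] 10.65905971955681
film_can 0.77 [252.6, 202.0, 276.4, 213.0] [457.4 -72.6  25.2] 31.46482997829385
film_can 0.75 [271.9, 135.0, 332.1, 183.6] [615.   95.5  30.6] 62.30805815002076
41.15 tcp [570.92  86.95 264.26] psi -0.2021687050201775 grip 50.428957128086324 F [-0.35  0.79  0.4 ] q6 1.8651918945148196
```

View pics/w10.png

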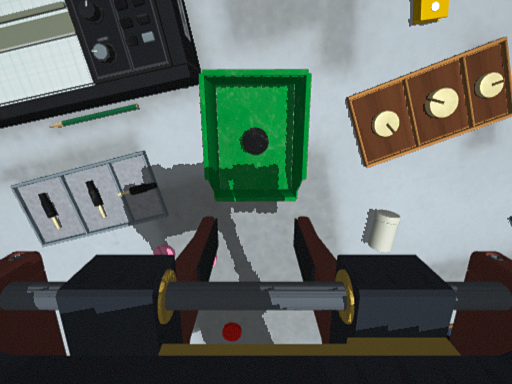

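View pics/s10.png

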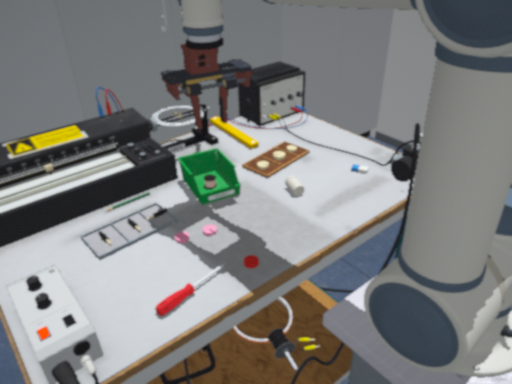

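View pics/d10.png

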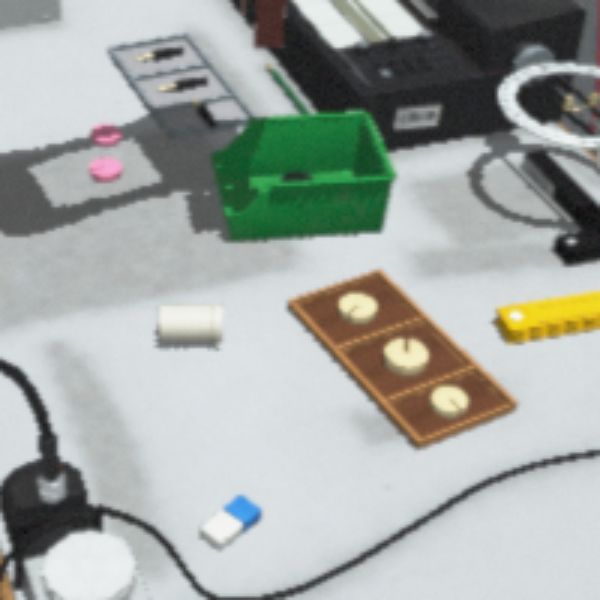

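Everything is in place: the bobbin stands upright in the bin at (255,141) in the wrist view. One weight lies in each free wooden bay and one plug in each free grey bay. The eraser and film can look unmoved.

```bash
python3 -c "
from workcell import manip
print(manip.finish_job())"
```

```text
the job is handed in; nothing more can be done
None
```

I sorted all five parts in the order asked and handed the job in at about 41 s of the 128 s allowed. The hand-in reports no verdict.

- **Weights:** the large one lies in the middle bay of the wooden tray, the small one in the end bay. The last images show both there, with their tops at the height expected for lying flat on the floor.
- **Plugs:** one lies in each free bay of the grey tray. In the last wrist image their tops are at about 16 mm, against 15 mm expected for lying flat. The wrist camera had been reading about 1 mm high throughout.
- **Bobbin:** it stands upright near the centre of the bin floor, with its top at about 28–30 mm against 27 mm expected. The gripper closed to 27.5 mm on it, nearer the 27 mm core than the 31 mm flanges. It came up straight and was set down with about 6 N of floor contact.
- **Left alone:** the film can measured the same as at the start (side view). The eraser was never approached and looks in place in the side view, but the networks did not report it reliably in the last pictures, so I have no final measurement for it.
- **Look-alikes:** I did not touch the pink and red discs.

At the end the gripper was open, well above everything and touching nothing. The highest force I read was about 7 N.

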